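Feel the stop pin into the drilling jig

TASK

Take the steel stop pin out of its wooden stand and fit it in the black bar of the drilling jig: set its tip down lightly near one end of the bar and, keeping it lightly pressed on the surface (about 5 N, never over 25 N), slide it along the bar's centre line until it drops into the unmarked blind hole. Then seat it fully home, upright with its collar flat on the bar, let go and move clear, without disturbing the other things on the bench.

Things in the scene. Friction and masses are not known exactly. Their poses are not given: they have to be found in the camera images.
- pin: Loose round steel stop pin, 0.08 to 0.17 kg. Origin: centre of its tip; z up its axis. Nose tapers from 10 mm diameter at z = 4 mm to a flat 5 mm end at z = 0; 10 mm shank to z = 18; collar 24 mm in diameter, z = 18 to 23; aluminium grip 18 mm in diameter, z = 23 to 75 mm (top). It starts upright in the stand's hole, collar on the stand, tip 12 mm above the bench.
- pin_grip (a point): Where to grip the pin from above: on its axis, 50 mm above its tip.
- stand: The pin's wooden stand, a block 80 x 80 x 30 mm (x, y, z) fixed to the bench, with a 12 mm hole, 24 mm deep, in the middle of its top, in which the pin stands. Origin: centre of its underside, at bench height; z up.
- jig: Drilling jig: grey trough 70 x 184 mm (x, y), fixed to the bench, with a black-oxide steel bar in it. Origin: centre of its underside, at bench height; z up; y along the trough and bar. End caps (|y| 45 to 92 mm) are 45 mm high plus 3 mm bolt heads; side rails (|x| 23 to 34 mm) are 34 mm high. The bar, 44 mm wide, shows for |y| under 45 mm.
- bar_mid (a point): Middle of the visible bar, on its flat, level, rigid top, 40 mm above the bench (jig x = y = 0). The bar has one unmarked blind hole: 12 mm in diameter, 20 mm deep, 1 mm chamfered rim. The hole lies on the centre line jig x = 0, at an unknown, unmeasured jig y between -22 and +22 mm, as the bar was clamped at an arbitrary place in its trough.
- spray_can: Bystander: small white spray can with a narrow grey cap, 56 mm in diameter, 120 mm high, standing. Origin: centre of its underside. Leave alone.
- tape_roll: Bystander: roll of tape lying flat, 90 mm outside diameter, 25 mm high. Origin: centre of its underside. Leave alone.
- offcut: Bystander: wooden offcut 120 x 50 x 30 mm (x, y, z). Origin: centre of its underside. Leave alone.
- screwdriver: Bystander: screwdriver lying along its own x, handle to -x. Leave alone.
There are look-alikes about, which are no part of the job. What is meant by the jig is not yellow, and is the smaller of those in its own colour. Leave any turquoise look-alike of the stand alone.

How it is judged:
By the outcome, as a careful person would: the job done as asked, in the order asked, and still so for the second after the job is handed in, with the robot touching nothing.
It also fails if it takes over 58 s, if anything falls off the work surface, if the arm or the gripper's body presses on something with over 40 N, if the wrist force passes 120 N, or if a joint passes its speed limit or range.

ROBOT

A 7-joint arm with a two-finger parallel gripper is mounted at the origin on the work surface. World frame = base frame: x ahead of the robot, y to its left, z up, the work surface at z = 0. Lengths are in m, angles in degrees, forces in N, time in s.
With the tool pointing down it reaches from about 0.425 to 0.875 m from the base axis. Payload 4.7 kg.
Tool frame: the origin (TCP) lies on the centre line of the jaws, within the pads' length; the fingertips stand 11 mm ahead of it and the grasp point (between the pads) lies 8 mm behind it; z points along the fingers, y is the direction in which the jaws open and shut (so a half turn about z gives the same grasp; the last joint's range is limited). The gripper opens to 87 mm and grips with 3 to 60 N. Pads are 19 mm wide; open, the fingers measure 117 mm over their backs; the gripper's body (75 mm by 190 mm) begins 51 mm behind the grasp point.
Start: joints at [-67.374, 18.392, -4.016, 83.108, 1.295, 78.541, -3.26], TCP at [0.242, 0.603, 0.211] pointing down, gripper open.
Joint ranges: [-163.93, 163.93], [-17.29, 119.83], [-79.2, 71.16], [3.27, 140.29], [-89.18, 269.18], [5.43, 117.66], [-154.24, 154.24]. Speed limits (degrees/s): [147.25, 147.25, 180, 180, 180, 180, 180].

INTERFACE

Orientations are given as [roll, pitch, yaw] about the fixed x, y, z axes, in that order (R = Rz(yaw) Ry(pitch) Rx(roll)).
In Python, from cell import env gives the robot as it stands.
- The arm moves only by the tool servo_tool, never from a script. Its argument "moves" is text: rows parted by semicolons, each of 7 numbers parted by spaces: the shift along the tool's x, y, z as a fraction of full scale, then the turn, a rotation vector about the tool's x, y, z as a fraction of full scale, then the gripper's target within -1 to 1 (shut at 1, half-way at 0, fully open at -1). A call has 1 to 20 rows; each row shifts and turns the pose as measured when the row begins, along the tool's axes as they then stand; what a row does not reach is not made up. Full scale, the value 1, is 1000 mm for a shift and 0.5 rad for a turn. A row lasts 1/12 s, in which the tool goes at most 41.7 mm and 7.16 degrees, less where a joint would pass 70% of its speed; a pose out of reach is approached as far as the arm can. A call with a number of a shift or a turn outside -1 to 1 is refused whole. A call with a gripper value outside its range is refused whole. The fingers move at their own pace and stop on an object; "squeeze" is the grip in N (left out, the last holds). Time passes only in rows, so rows that do not move let the fingers close. It gives the time, the measured TCP pose, the force and the opening at its end, in the units of the state.
- env.get_obs(): the state, without advancing time (a new reading comes with each control period).
- env.read_camera(name): name is "scene" or "top"; returns a dict with "img" (480x640x3 uint8, red, green, blue), "range_z" (480x640 float32, m along the optical axis (not along the pixel's ray), 0 where there is no reading), "mtx" (3x3 intrinsics, pixels), "T" (4x4, takes a point from camera to world coordinates). Camera axes: x right, y up, looking along -z (the intrinsics and any distortion apply to the point x, -y, -z); pixel columns grow to the right and rows downward; lengths in m; the calibration is good to about 2 mm. A picture is of the moment at which its call begins.
- env.sign_off(): hands the job in, once; it reports no verdict.
The state is a dict: "time_s": time; "qpos": joint angles; "joint_velocities": joint speeds; "effort": joint torques, N m; "tool_pos": TCP position; "tool_rot": TCP orientation; "force": force on the tool from outside, world axes, zero at the start; "wrist_torque": the same for the moment, N m; "grip_width": finger opening in m.
Only numpy, scipy, OpenCV 4.12 (cv2) and the standard library are available. Lean on these libraries where they do the work, as an engineer would, in place of code of your own. Each camera call takes 0.05 s, during which the arm holds its last target.

## Working session

There is one attempt and no reset: what is moved stays moved. The work goes in short steps, Python scripts to look and compute and a tool call to move; the robot and the scene stay as the last step left them, time stands still between calls to the robot, and variables do not carry over. Pictures are saved under pics/ and viewed, and the job is handed in when it is done.

Besides the shell and the picture viewer there is one more tool, called as a command line: name --argument value ..., lists and objects as JSON in quotes. servo_tool: Moves the arm, as the interface text tells. Its arguments: {"type":"object","properties":{"moves":{"type":"string"},"squeeze":{"type":"number"}},"required":["moves"]}

```bash
mkdir -p pics; python3 - <<'E'
from cell import env
import cv2,numpy as np
for n in("scene","top"):
    c=env.read_camera(n); cv2.imwrite(f"pics/{n}0.png",c["img"][:,:,::-1]); np.savez(f"pics/{n}0.npz",**{k:c[k] for k in("img","range_z","mtx","T")})
    print(n,c["mtx"].tolist(),np.round(c["T"],4).tolist(),[k for k in c])
print(env.get_obs())
E
```

```text
scene [[440.6254404812802, 0.0, 320.2177594767159], [0.0, 440.6254404812802, 236.21365832350162], [0.0, 0.0, 1.0]] [[0.1641, -0.8447, 0.5095, 0.9436], [0.9865, 0.1403, -0.0851, -0.0695], [0.0004, 0.5165, 0.8563, 0.8174], [0.0, 0.0, 0.0, 1.0]] ['img', 'range_z', 'mtx', 'T']
top [[608.2082148597344, 0.0, 322.31716020080836], [0.0, 608.2082148597344, 241.34579388185958], [0.0, 0.0, 1.0]] [[-0.0083, 0.9965, -0.0833, 0.3862], [-0.9999, -0.0078, 0.0066, -0.001], [0.0059, 0.0833, 0.9965, 1.3872], [0.0, 0.0, 0.0, 1.0]] ['img', 'range_z', 'mtx', 'T']
{'time_s': 0.1, 'qpos': array([-67.37500058,  18.4347614 ,  -4.01615556,  83.16683613,
         1.29455853,  78.54181114,  -3.26002739]), 'joint_velocities': array([-0.00392835, -0.07082005,  0.0238024 , -0.21094946,  0.04600825,
       -0.05078297, -0.02912995]), 'effort': array([ 2.97514425e-04, -4.92569125e+01, -4.05548662e-01, -3.13400674e+01,
       -6.42258092e-02,  3.94264364e-02,  6.52584913e-05]), 'tool_pos': array([0.24141715, 0.60295265, 0.210281  ]), 'tool_rot': array([-1.79901801e+02,  4.83107274e-03,  1.58185052e+02]), 'force': array([ 0.21907707, -0.33615911, -0.24741568]), 'wrist_torque': array([-0.00036277,  0.00907375,  0.00604241]), 'grip_width': 0.08682655026474669}
```

View pics/scene0.png

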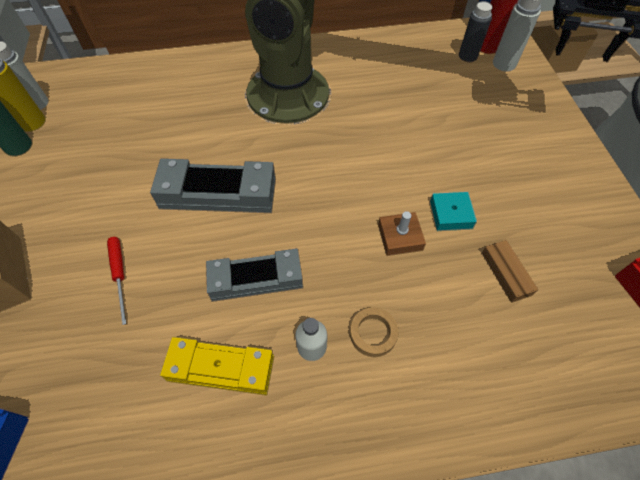

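View pics/top0.png

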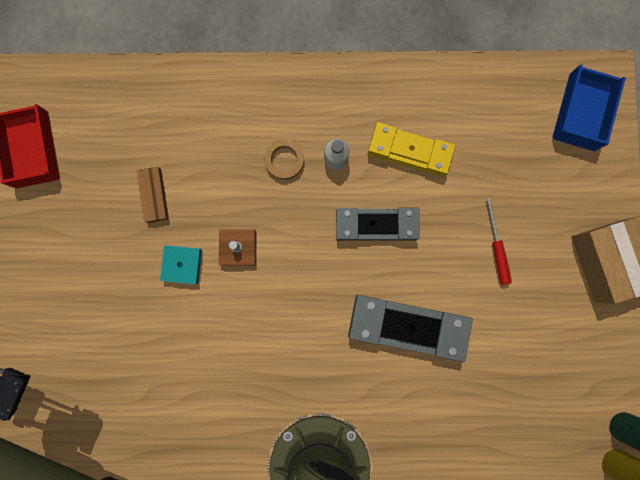

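Candidates, top image. Jig: small grey (378,224), large grey (411,328), yellow (412,148); I choose the small grey one. Stand: brown with the pin (237,247), turquoise (181,265); I choose the brown one. Next come a close crop and a measurement.

```bash
cat > h.py <<'E'
import numpy as np,cv2
def load(n): return dict(np.load(f"pics/{n}.npz"))
def cloud(c):
    K=c["mtx"];z=c["range_z"];v,u=np.mgrid[:480,:640]
    P=np.stack([(u-K[0,2])/K[0,0]*z,-(v-K[1,2])/K[1,1]*z,-z],-1)
    return P@c["T"][:3,:3].T+c["T"][:3,3]
E
python3 - <<'E'
from h import *
a=load("top0");b=load("scene0")
A=a["img"][190:280,205:435,::-1]; B=b["img"][195:310,195:435,::-1]
A=cv2.resize(A,(780,305),interpolation=3);B=cv2.resize(B,(780,290),interpolation=0)
g=lambda x:(255*(x/255.)**.5).astype(np.uint8)
cv2.imwrite("pics/crop0.png",np.vstack([g(A),g(B)]))
for n,c,boxes in(("top",a,{"jig":(330,200,428,248),"stand":(212,224,264,274),"big":(340,290,480,365)}),("scene",b,{"jig":(200,245,308,303),"stand":(374,205,430,258)})):
    P=cloud(c)
    for k,(u0,v0,u1,v1) in boxes.items():
        Q=P[v0:v1,u0:u1].reshape(-1,3); ok=c["range_z"][v0:v1,u0:u1].ravel()>0;Q=Q[ok]
        lay=[("cap",.0425,.0465),("bar",.037,.0425),("rail",.031,.0365)] if k!="stand" else [("top",.026,.034),("pin",.06,.1),("pintop",.083,.092)]
        print(n,k,np.histogram(Q[:,2],bins=np.arange(-.004,.1,.004))[0])
        for nm,lo,hi in lay:
            q=Q[(Q[:,2]>lo)&(Q[:,2]<hi)]
            if len(q)>5:
                r=cv2.minAreaRect((q[:,:2]*1000).astype(np.float32)); print("  ",nm,len(q),np.round(q.mean(0),4),r)
E
```

```text
top jig [674 961 290  54  20  13  27  23  67 250 409 709 790 290  27   0   0   0
   0   0   0   0   0   0   0]
   cap 825 [ 0.5379 -0.1341  0.0445] ((537.4597778320312, -134.136962890625), (183.03265380859375, 69.37333679199219), 89.6321792602539)
   bar 739 [ 0.5367 -0.1328  0.0401] ((537.7020263671875, -134.45120239257812), (183.27975463867188, 69.62040710449219), 89.56751251220703)
   rail 325 [ 0.5362 -0.1366  0.0343] ((537.4705200195312, -131.4331512451172), (176.76507568359375, 68.12854766845703), 89.55754852294922)
top stand [429 558 163  31  31  16   9 160 608 379  55   3   2   5   2   1   1   2
   3   4   1   8  30  17   3]
   top 995 [0.4896 0.1813 0.0306] ((489.66107177734375, 182.20664978027344), (79.28343200683594, 79.24482727050781), 89.94554901123047)
   pin 69 [0.4882 0.181  0.0844] ((488.92578125, 181.7136993408203), (17.31726837158203, 16.19211196899414), 42.24370193481445)
   pintop 50 [0.4886 0.182  0.0873] ((488.7559509277344, 182.12913513183594), (17.018774032592773, 15.210456848144531), 45.32963180541992)
top big [1871 2387  613   41    7   24   34   28   16   
[... 867 characters left out ...]
14453, 69.85647583007812), 89.67823791503906)
   rail 532 [ 0.5492 -0.1345  0.034 ] ((538.689453125, -133.69012451171875), (180.652587890625, 71.26742553710938), 89.42626953125)
scene stand [619 771  58  46  57  41  46 106 902 126  17   9  12   6   8   9  12   9
  11   9  11  16  37  14   0]
   top 1094 [0.4932 0.179  0.0302] ((488.46575927734375, 181.40272521972656), (81.33981323242188, 82.13310241699219), 89.69037628173828)
   pin 119 [0.4917 0.1794 0.079 ] ((489.31884765625, 180.9726104736328), (17.857820510864258, 17.065126419067383), 87.28826904296875)
   pintop 58 [0.4892 0.181  0.0868] ((489.2174987792969, 180.94236755371094), (16.29497528076172, 16.963932037353516), 86.2494888305664)
```

View pics/crop0.png

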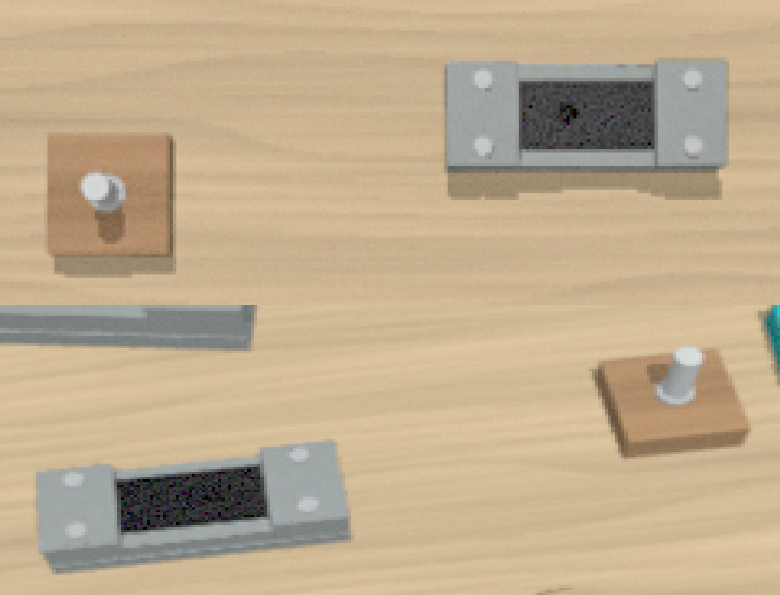

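The crop confirms the choice: the small grey jig measures 184 x 70 mm at about (0.538, -0.134), and the pin stands in the brown stand at about (0.489, 0.182). There is a faint dark spot on the bar at top pixel (373,223). I turn the jaws along world y and travel over the pin.

servo_tool --moves "0 0 0 0 0 -0.19 -1;0 0 0 0 0 -0.19 -1;0 0 0 0 0 -0.19 -1;0 0 0 0 0 -0.19 -1" --squeeze 40

```text
time_s: 0.43
tool_pos: [0.2409, 0.6016, 0.2075]
tool_rot: [-179.6, -0.1, -179.2]
force: [-0.2, -0.2, -0.8]
grip_width: 0.087
```

```bash
cat >> h.py <<'E'
from scipy.spatial.transform import Rotation as Ro
def st(target=None):
    from cell import env
    o=env.get_obs();R=Ro.from_euler("xyz",o["tool_rot"],degrees=True)
    print("t",round(o["time_s"],2),"pos",np.round(o["tool_pos"],4),"rot",np.round(o["tool_rot"],2),"F",np.round(o["force"],2),"w",round(o["grip_width"],4),"q7",round(o["qpos"][6],1))
    if target is not None: print("tool delta",np.round(R.inv().apply(np.array(target)-o["tool_pos"]),4))
    D=Ro.from_euler("xyz",[180,0,180],degrees=True)
    print("turn frac",np.round((R.inv()*D).as_rotvec()/.5,4))
E
python3 - <<'E'
from h import *
st([.489,.1815,.21])
for n in("top0","scene0"):
    c=load(n);P=cloud(c);bx=(330,200,428,248) if n[0]=="t" else (200,245,308,303)
    q=P[bx[1]:bx[3],bx[0]:bx[2]].reshape(-1,3);q=q[(q[:,2]>.0425)&(q[:,2]<.0475)]
    m=q[:,1]>-.1343
    for s in(m,~m):
        r=cv2.minAreaRect((q[s][(abs(q[s][:,1]+.1343)>.047)][:,:2]*1000).astype(np.float32));print(n,r)
    # can
    q=P.reshape(-1,3);q=q[(q[:,2]>.06)&(q[:,0]>.58)&(q[:,0]<.75)&(abs(q[:,1]+.07)<.08)];print("can",q.min(0),q.max(0))
E
```

```text
t 0.43 pos [0.2409 0.6016 0.2075] rot [-1.7964e+02 -1.2000e-01 -1.7919e+02] F [-0.23 -0.22 -0.79] w 0.087 q7 18.7
tool delta [-2.422e-01 -4.236e-01 -4.000e-04]
turn frac [-0.0125 -0.0041  0.0283]
top0 ((537.9227294921875, -64.96704864501953), (44.5489501953125, 69.34056091308594), 89.402587890625)
top0 ((537.81298828125, -203.610595703125), (67.88800048828125, 44.36487579345703), 0.1259293407201767)
can [ 0.66714005 -0.07004609  0.06013218] [ 0.72161949 -0.01495116  0.12743393]
scene0 ((538.3346557617188, -64.92354583740234), (44.81907272338867, 70.21346282958984), 89.76900482177734)
scene0 ((537.900146484375, -203.58584594726562), (71.23236846923828, 44.885101318359375), 1.2299398183822632)
can [ 0.66998921 -0.0712094   0.06009777] [ 0.72299375 -0.01651228  0.12328811]
```

servo_tool --moves "-0.02 -0.035 -0.0005 0 0 0 -1;-0.02 -0.035 -0.0005 0 0 0 -1;-0.02 -0.035 -0.0005 0 0 0 -1;-0.02 -0.035 -0.0005 0 0 0 -1;-0.02 -0.035 -0.0005 0 0 0 -1;-0.02 -0.035 -0.0005 0 0 0 -1;-0.02 -0.035 -0.0005 0 0 0 -1;-0.02 -0.035 -0.0005 0 0 0 -1;-0.02 -0.035 -0.0005 0 0 0 -1;-0.02 -0.035 -0.0005 0 0 0 -1;-0.02 -0.035 -0.0005 0 0 0 -1;-0.02 -0.035 -0.0005 0 0 0 -1"

```text
time_s: 1.43
tool_pos: [0.4878, 0.1807, 0.2063]
tool_rot: [-179.5, -0.8, -177.6]
force: [0.7, 0.1, -0.5]
grip_width: 0.0874
```

```bash
python3 -c "
from h import *
st([.489,.1815,.12])"
```

```text
t 1.43 pos [0.4878 0.1807 0.2063] rot [-179.54   -0.83 -177.64] F [ 0.68  0.11 -0.48] w 0.0874 q7 69.7
tool delta [-0.0024  0.0014  0.0863]
turn frac [-0.0166 -0.0286  0.0826]
```

servo_tool --moves "-0.001 0.001 0.02 -0.016 -0.028 0.082 -1;-0.001 0 0.025 0 0 0 -1;0 0 0.025 0 0 0 -1;0 0 0.015 0 0 0 -1;0 0 0 0 0 0 -1"

```text
time_s: 1.85
tool_pos: [0.497, 0.166, 0.1192]
tool_rot: [-179.8, 0.4, 178.6]
force: [0.2, -0.2, -0.4]
grip_width: 0.0874
```

```bash
python3 - <<'E'
from h import *
from cell import env
st([.489,.1815,.054])
for n in("scene","top"):
    c=env.read_camera(n); np.savez(f"pics/{n}1.npz",**{k:c[k] for k in("img","range_z","mtx","T")})
    u,v=((320,120) if n=="scene" else (170,190))
    I=c["img"][v:v+150,u:u+150,::-1]; cv2.imwrite(f"pics/{n}1.png",cv2.resize(I,(600,600)))
E
```

```text
t 1.85 pos [0.497  0.166  0.1192] rot [-179.81    0.35  178.56] F [ 0.15 -0.2  -0.38] w 0.0874 q7 68.3
tool delta [0.0087 0.0155 0.0651]
turn frac [-0.0069  0.0121 -0.0501]
```

View pics/scene1.png

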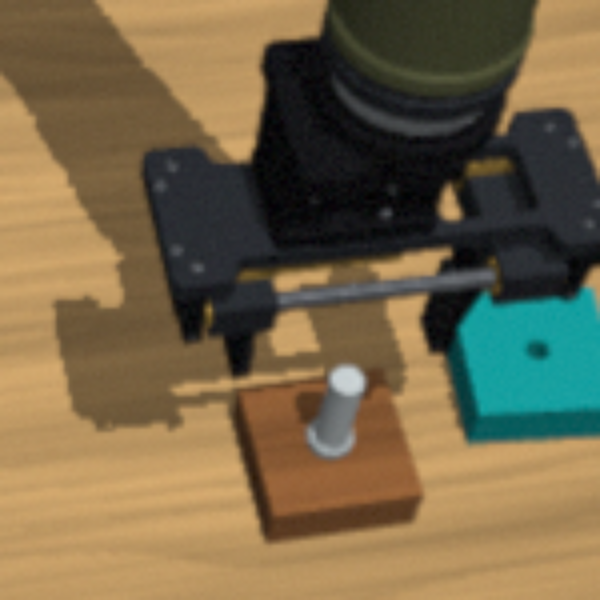

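The picture shows open jaws above the pin (crop 345,380) and clear of it. The tool coasted about 17 mm sideways, so I re-centre before lowering.

servo_tool --moves "0.0085 0.0155 0.005 -0.007 0.012 -0.05 -1;0 0 0 0 0 0 -1;0 0 0 0 0 0 -1"

```text
time_s: 2.2
tool_pos: [0.4916, 0.1857, 0.12]
tool_rot: [179.7, 0.4, -179.8]
force: [0.2, -0.5, -0.2]
grip_width: 0.0869
```

```bash
python3 -c "
from h import *
st([.489,.1815,.054])"
```

```text
t 2.2 pos [0.4916 0.1857 0.12  ] rot [ 179.73    0.44 -179.78] F [ 0.21 -0.45 -0.22] w 0.0869 q7 68.1
tool delta [ 0.0032 -0.0045  0.066 ]
turn frac [0.0094 0.0155 0.0076]
```

servo_tool --moves "0.003 -0.0045 0 0.009 0.015 0.007 -1;0 0 0 0 0 0 -1;0 0 0 0 0 0 -1;0 0 0 0 0 0 -1"

```text
time_s: 2.53
tool_pos: [0.4895, 0.1823, 0.1227]
tool_rot: [179.9, 0.2, -179.9]
force: [0.2, 0.7, 0.3]
grip_width: 0.0866
```

```bash
python3 -c "
from h import *
st([.489,.1815,.054])"
```

```text
t 2.53 pos [0.4895 0.1823 0.1227] rot [ 179.9     0.2  -179.88] F [0.21 0.68 0.33] w 0.0866 q7 68.1
tool delta [ 0.0007 -0.0009  0.0687]
turn frac [0.0036 0.0069 0.0043]
```

servo_tool --moves "0 0 0.009 0.003 0.006 0.004 -1;0 0 0.009 0 0 0 -1;0 0 0.009 0 0 0 -1;0 0 0.009 0 0 0 -1;0 0 0.009 0 0 0 -1;0 0 0.009 0 0 0 -1;0 0 0.004 0 0 0 -1;0 0 0 0 0 0 -1;0 0 0 0 0 0 -1"

```text
time_s: 3.28
tool_pos: [0.4883, 0.1808, 0.0563]
tool_rot: [-179.9, -0.2, 179.9]
force: [0.7, 0.8, 0.2]
grip_width: 0.0871
```

```bash
python3 -c "
from h import *
st([.489,.1815,.054])"
```

```text
t 3.28 pos [0.4883 0.1808 0.0563] rot [-179.88   -0.18  179.91] F [0.66 0.8  0.22] w 0.0871 q7 69.0
tool delta [-0.0007  0.0007  0.0023]
turn frac [-0.0041 -0.0064 -0.0031]
```

servo_tool --moves "-0.0007 0.0007 0.002 -0.004 -0.006 -0.003 -1;0 0 0 0 0 0 -1;0 0 0 0 0 0 1;0 0 0 0 0 0 1;0 0 0 0 0 0 1;0 0 0 0 0 0 1;0 0 0 0 0 0 1;0 0 0 0 0 0 1;0 0 0 0 0 0 1;0 0 0 0 0 0 1;0 0 0 0 0 0 1;0 0 0 0 0 0 1"

```text
time_s: 4.28
tool_pos: [0.4909, 0.1825, 0.0565]
tool_rot: [179.9, 0.2, -180.0]
force: [0.7, 0.2, -0.1]
grip_width: 0.028
```

```bash
python3 -c "
from h import *
st([.489,.1815,.054])"
```

```text
t 4.28 pos [0.4909 0.1825 0.0565] rot [ 179.86    0.24 -179.99] F [ 0.73  0.23 -0.07] w 0.028 q7 69.1
tool delta [ 0.0019 -0.001   0.0025]
turn frac [0.0048 0.0085 0.0005]
```

servo_tool --moves "0.002 -0.001 0.002 0.005 0.008 0 0.3;0 0 0 0 0 0 1;0 0 0 0 0 0 1;0 0 0 0 0 0 1;0 0 0 0 0 0 1"

```text
time_s: 4.7
tool_pos: [0.4885, 0.1813, 0.054]
tool_rot: [-180.0, -0.0, -180.0]
force: [-0.4, -0.4, 0.3]
grip_width: 0.0166
```

```bash
python3 -c "
from h import *
st([.489,.1815,.054])"
```

```text
t 4.7 pos [0.4885 0.1813 0.054 ] rot [-1.7997e+02 -3.0000e-02 -1.7999e+02] F [-0.45 -0.39  0.25] w 0.0166 q7 69.1
tool delta [-0.0005  0.0002  0.    ]
turn frac [-0.001  -0.0012  0.0005]
```

servo_tool --moves "0 0 0 0 0 0 1;0 0 0 0 0 0 1;0 0 0 0 0 0 1"

```text
time_s: 4.95
tool_pos: [0.4885, 0.1813, 0.054]
tool_rot: [-180.0, -0.0, -180.0]
force: [-0.3, 0.7, 0.5]
grip_width: 0.0167
```

```bash
python3 - <<'E'
from h import *
from cell import env
st([.489,.1815,.054])
for n in("scene",):
    c=env.read_camera(n)
    u,v=((340,150) if n=="scene" else (170,190))
    I=c["img"][v:v+120,u:u+120,::-1]; cv2.imwrite(f"pics/{n}2.png",cv2.resize(I,(600,600)))
E
```

```text
t 4.95 pos [0.4885 0.1813 0.054 ] rot [-1.7997e+02 -3.0000e-02 -1.7998e+02] F [-0.33  0.71  0.53] w 0.0167 q7 69.1
tool delta [-0.0005  0.0002  0.    ]
turn frac [-0.0011 -0.0011  0.0007]
```

View pics/scene2.png

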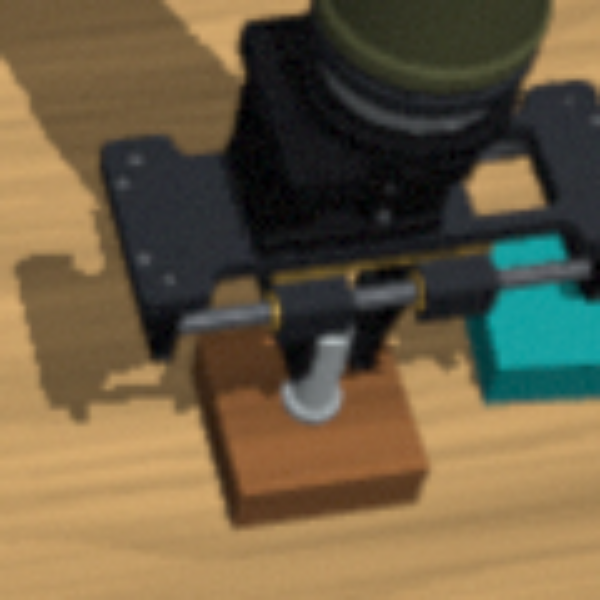

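The picture shows the pin's grip between both pads (crop 325,350), collar on the stand. Now I lift it straight up.

servo_tool --moves "0 0 -0.008 0 0 0 1;0 0 -0.012 0 0 0 1;0 0 -0.016 0 0 0 1;0 0 -0.016 0 0 0 1;0 0 -0.014 0 0 0 1;0 0 -0.01 0 0 0 1;0 0 0 0 0 0 1"

```text
time_s: 5.58
tool_pos: [0.488, 0.1809, 0.1372]
tool_rot: [-179.9, -0.1, 180.0]
force: [1.3, 0.0, -0.6]
grip_width: 0.0172
```

```bash
python3 -c "
from h import *
st([.538,-.099,.13])"
```

```text
t 5.58 pos [0.488  0.1809 0.1372] rot [-1.7994e+02 -7.0000e-02  1.7999e+02] F [ 1.27  0.03 -0.65] w 0.0172 q7 67.9
tool delta [-0.0501 -0.2799  0.0074]
turn frac [-0.0021 -0.0026 -0.0002]
```

servo_tool --moves "-0.0015 -0.01 0 0 0 0 1;-0.0035 -0.02 0 0 0 0 1;-0.0035 -0.02 0 0 0 0 1;-0.0035 -0.02 0 0 0 0 1;-0.0035 -0.02 0 0 0 0 1;-0.0035 -0.02 0 0 0 0 1;-0.0035 -0.02 0 0 0 0 1;-0.0035 -0.02 0 0 0 0 1;-0.0035 -0.02 0 0 0 0 1;-0.0035 -0.02 0 0 0 0 1;-0.0035 -0.02 0 0 0 0 1;-0.0035 -0.02 0 0 0 0 1;-0.0035 -0.02 0 0 0 0 1;-0.0035 -0.015 0 0 0 0 1;-0.001 -0.005 0 0 0 0 1;0 0 0 0 0 0 1;0 0 0 0 0 0 1"

```text
time_s: 7.0
tool_pos: [0.526, -0.1151, 0.127]
tool_rot: [-179.6, -1.3, 179.7]
force: [-0.3, 0.6, -0.9]
grip_width: 0.0167
```

```bash
python3 -c "
from h import *
st([.538,-.099,.095])"
```

```text
t 7.0 pos [ 0.526  -0.1151  0.127 ] rot [-179.58   -1.26  179.71] F [-0.25  0.58 -0.94] w 0.0167 q7 102.7
tool delta [-0.0126  0.0164  0.0316]
turn frac [-0.0145 -0.044  -0.0101]
```

servo_tool --moves "-0.006 0.008 0.006 -0.014 -0.044 -0.01 1;-0.006 0.008 0.006 0 0 0 1;0 0 0.004 0 0 0 1;0 0 0 0 0 0 1;0 0 0 0 0 0 1"

```text
time_s: 7.42
tool_pos: [0.5372, -0.0933, 0.1087]
tool_rot: [179.9, -0.2, -179.6]
force: [1.3, -0.1, -0.8]
grip_width: 0.0168
```

```bash
python3 -c "
from h import *
st([.538,-.099,.095])"
```

```text
t 7.42 pos [ 0.5372 -0.0933  0.1087] rot [ 179.88   -0.18 -179.65] F [ 1.32 -0.14 -0.81] w 0.0168 q7 102.0
tool delta [-0.0008 -0.0057  0.0137]
turn frac [ 0.004  -0.0062  0.0124]
```

servo_tool --moves "-0.0008 -0.0057 0.005 0.004 -0.006 0.012 1;0 0 0 0 0 0 1;0 0 0 0 0 0 1;0 0 0 0 0 0 1"

```text
time_s: 7.75
tool_pos: [0.538, -0.0993, 0.1033]
tool_rot: [-180.0, -0.0, -180.0]
force: [-1.1, -0.6, -1.1]
grip_width: 0.0169
```

```bash
python3 - <<'E'
from h import *
from cell import env
st([.538,-.099,.085])
c=env.read_camera("scene"); np.savez("pics/scene3.npz",**{k:c[k] for k in("img","range_z","mtx","T")})
I=c["img"][180:310,190:330,::-1]; cv2.imwrite("pics/scene3.png",cv2.resize((255*(I/255.)**.6).astype(np.uint8),(646,600),interpolation=2))
# project expected tip/collar centre for TCP
o=env.get_obs()["tool_pos"]
for dz in(.042,.024,.0):
    p=np.linalg.inv(c["T"])@np.r_[o-[0,0,dz],1];p=p*[1,-1,-1,1];q=c["mtx"]@(p[:3]/p[2]);print(dz,q[:2])
E
```

```text
t 7.75 pos [ 0.538  -0.0993  0.1033] rot [-1.7996e+02 -4.0000e-02 -1.7996e+02] F [-1.06 -0.56 -1.08] w 0.0169 q7 102.4
tool delta [-0.0001  0.0003  0.0183]
turn frac [-0.0015 -0.0015  0.0015]
0.042 [270.4620147  263.18606198]
0.024 [269.54867982 258.78320418]
0.0 [268.27719803 252.65384944]
```

View pics/scene3.png

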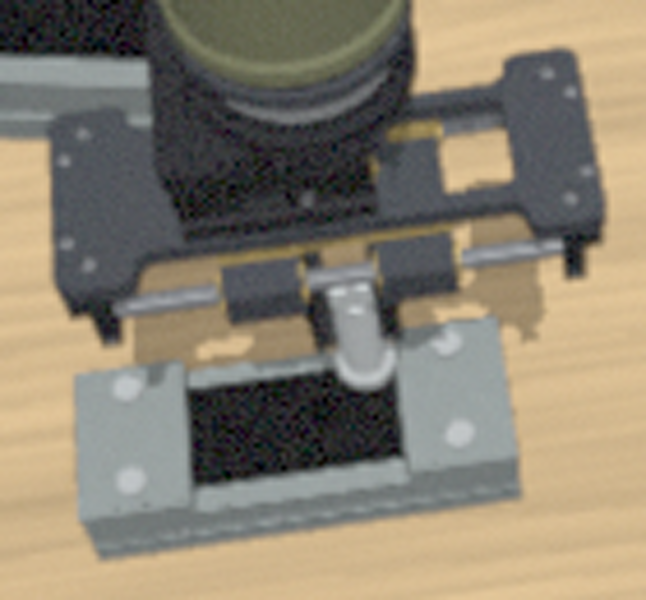

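The picture shows the pin upright in the jaws with its collar (crop 365,368) over the bar's near-cap end on the centre line, matching the projected TCP. Now I lower it, at first to just above the bar.

servo_tool --moves "0 0 0.004 0 0 0 1;0 0 0.005 0 0 0 1;0 0 0.004 0 0 0 1;0 0 0 0 0 0 1;0 0 0 0 0 0 1;0 0 0 0 0 0 1"

```text
time_s: 8.3
tool_pos: [0.5379, -0.0997, 0.0891]
tool_rot: [-180.0, -0.0, 180.0]
force: [-0.0, 0.3, -1.8]
grip_width: 0.0171
```

```bash
python3 -c "
from h import *
st([.538,-.099,.082])"
```

```text
t 8.3 pos [ 0.5379 -0.0997  0.0891] rot [-1.7996e+02 -2.0000e-02  1.8000e+02] F [-0.03  0.33 -1.83] w 0.0171 q7 102.8
tool delta [-0.0001  0.0007  0.0071]
turn frac [-0.0014 -0.0008 -0.0001]
```

servo_tool --moves "0 0 0.001 0 0 0 1;0 0 0.001 0 0 0 1;0 0 0.001 0 0 0 1;0 0 0.001 0 0 0 1;0 0 0 0 0 0 1;0 0 0 0 0 0 1"

```text
time_s: 8.8
tool_pos: [0.5383, -0.0997, 0.085]
tool_rot: [-180.0, 0.0, -180.0]
force: [-0.1, 0.0, -1.8]
grip_width: 0.017
```

servo_tool --moves "0 0 0.001 0 0 0 1;0 0 0.0007 0 0 0 1;0 0 0 0 0 0 1"

```text
time_s: 9.05
tool_pos: [0.5384, -0.0996, 0.0833]
tool_rot: [-180.0, 0.0, -180.0]
force: [0.1, 0.1, -1.2]
grip_width: 0.0168
```

servo_tool --moves "0 0 0.0005 0 0 0 1;0 0 0.0005 0 0 0 1"

```text
time_s: 9.22
tool_pos: [0.5385, -0.0996, 0.0823]
tool_rot: [-180.0, 0.0, -180.0]
force: [-0.4, -0.3, -0.4]
grip_width: 0.0172
```

servo_tool --moves "0 0 0.0004 0 0 0 1"

```text
time_s: 9.3
tool_pos: [0.5385, -0.0996, 0.0819]
tool_rot: [-180.0, 0.0, -180.0]
force: [-0.1, -0.1, 1.3]
grip_width: 0.0166
```

servo_tool --moves "0 0 0.0004 0 0 0 1"

```text
time_s: 9.38
tool_pos: [0.5388, -0.0996, 0.0818]
tool_rot: [-180.0, 0.1, -180.0]
force: [-1.2, -0.2, 2.9]
grip_width: 0.0174
```

Contact at TCP z 0.0818. I start sliding along -y with light pressure.

servo_tool --moves "0 0 0.0006 0 0 0 1;0.0005 -0.001 0.0006 0 0 0 1"

```text
time_s: 9.55
tool_pos: [0.539, -0.1001, 0.0818]
tool_rot: [180.0, 0.1, -180.0]
force: [-1.3, 1.7, 3.9]
grip_width: 0.0171
```

servo_tool --moves "0 -0.001 0.0006 0 0 0 1;0 -0.001 0.0006 0 0 0 1"

```text
time_s: 9.72
tool_pos: [0.5394, -0.1003, 0.0817]
tool_rot: [179.8, 0.2, -179.9]
force: [-1.9, 2.1, 6.9]
grip_width: 0.0167
```

servo_tool --moves "0.001 -0.002 0.0004 0.006 0.007 0.003 1;0.001 -0.002 0.0004 0 0 0 1"

```text
time_s: 9.88
tool_pos: [0.5386, -0.1017, 0.0817]
tool_rot: [179.8, 0.1, -179.9]
force: [0.5, 4.2, 3.4]
grip_width: 0.0169
```

```bash
python3 -c "
from h import *
st([.538,-.122,.0817])"
```

```text
t 9.88 pos [ 0.5386 -0.1017  0.0817] rot [ 1.7976e+02  1.0000e-01 -1.7994e+02] F [0.45 4.21 3.43] w 0.0169 q7 103.7
tool delta [ 0.0006 -0.0203 -0.    ]
turn frac [0.0082 0.0035 0.0023]
```

servo_tool --moves "0.0005 -0.002 0.0005 0.006 0.003 0.002 1;0.0003 -0.002 0.0005 0.003 0.003 0 1;0.0003 -0.002 0.0005 0.003 0.002 0 1"

```text
time_s: 10.13
tool_pos: [0.5392, -0.1044, 0.0817]
tool_rot: [179.8, 0.1, -179.9]
force: [-1.3, 5.0, 6.0]
grip_width: 0.017
```

servo_tool --moves "0.0003 -0.002 0.0005 0.003 0.003 0 1;0.0003 -0.002 0.0005 0.003 0.002 0 1"

```text
time_s: 10.3
tool_pos: [0.5395, -0.1056, 0.0817]
tool_rot: [179.8, -0.0, -179.8]
force: [-1.1, 5.1, 6.6]
grip_width: 0.0172
```

servo_tool --moves "0.0018 -0.002 0.0003 0.004 0 0.004 1;0.0013 -0.002 0.0003 0.003 0 0.003 1;0.001 -0.002 0.0003 0.002 0 0 1"

```text
time_s: 10.55
tool_pos: [0.5376, -0.11, 0.0817]
tool_rot: [179.9, 0.3, -179.9]
force: [1.2, 3.7, 4.2]
grip_width: 0.0169
```

servo_tool --moves "0.001 -0.002 0.0004 0.003 0 0 1;0.001 -0.002 0.0004 0.003 0 0 1"

```text
time_s: 10.72
tool_pos: [0.5368, -0.1135, 0.0817]
tool_rot: [-179.9, 0.4, -179.9]
force: [0.7, 3.2, 6.3]
grip_width: 0.0172
```

servo_tool --moves "-0.001 -0.0015 0.0003 -0.002 0.013 0.003 1;-0.0004 -0.0015 0.0003 0 0 0 1"

```text
time_s: 10.88
tool_pos: [0.5381, -0.1156, 0.0816]
tool_rot: [179.9, 0.0, -180.0]
force: [-1.3, 5.2, 6.3]
grip_width: 0.0169
```

```bash
python3 -c "
from h import *
st([.538,-.122,.0817])"
```

```text
t 10.88 pos [ 0.5381 -0.1156  0.0816] rot [ 1.7988e+02  4.0000e-02 -1.7999e+02] F [-1.33  5.15  6.28] w 0.0169 q7 105.1
tool delta [ 0.0001 -0.0064 -0.0001]
turn frac [0.0042 0.0012 0.0004]
```

servo_tool --moves "0.0006 -0.0015 0.0003 0.003 0.001 0 1;0.0005 -0.0015 0.0003 0.002 0 0 1"

```text
time_s: 11.05
tool_pos: [0.5373, -0.1178, 0.0814]
tool_rot: [179.9, 0.0, -180.0]
force: [0.9, 3.4, 3.2]
grip_width: 0.017
```

servo_tool --moves "0.0004 -0.0015 0.0003 0.002 0 0 1;0.0004 -0.0015 0.0003 0.002 0 0 1"

```text
time_s: 11.22
tool_pos: [0.5351, -0.123, 0.0796]
tool_rot: [-179.8, -0.1, 180.0]
force: [0.6, 2.4, 0.5]
grip_width: 0.0172
```

z fell 2 mm at y ≈ -0.123: the nose is entering the hole. I stop sliding and re-centre x.

servo_tool --moves "-0.0015 0.0005 0.0004 -0.004 -0.003 0 1"

```text
time_s: 11.3
tool_pos: [0.5361, -0.1235, 0.0788]
tool_rot: [-179.9, -0.0, 179.9]
force: [0.4, 1.7, 1.5]
grip_width: 0.0169
```

servo_tool --moves "-0.0005 0 0.0004 0 0 0 1"

```text
time_s: 11.38
tool_pos: [0.5366, -0.1236, 0.0783]
tool_rot: [-179.9, -0.0, 179.9]
force: [0.4, 3.5, 4.4]
grip_width: 0.0169
```

servo_tool --moves "-0.0003 0.001 0.0004 0 0 0 1;-0.0003 0.0005 0.0005 0 0 0 1"

```text
time_s: 11.55
tool_pos: [0.5372, -0.1229, 0.077]
tool_rot: [-179.8, -0.0, 179.9]
force: [0.5, 0.9, 0.3]
grip_width: 0.0166
```

servo_tool --moves "0 0 0.0007 0 0 0 1;0 0 0.0007 0 0 0 1"

```text
time_s: 11.72
tool_pos: [0.5371, -0.1228, 0.0749]
tool_rot: [-179.8, -0.1, 179.9]
force: [1.7, 1.7, -0.1]
grip_width: 0.0171
```

servo_tool --moves "-0.0004 0.0003 0.001 -0.004 -0.002 0 1;0 0 0.001 0 0 0 1;0 0 0.001 0 0 0 1"

```text
time_s: 11.97
tool_pos: [0.5371, -0.1226, 0.071]
tool_rot: [-179.9, -0.1, 179.9]
force: [0.3, 2.0, 0.3]
grip_width: 0.0172
```

```bash
python3 -c "
from h import *
st([.538,-.1225,.0637])"
```

```text
t 11.97 pos [ 0.5371 -0.1226  0.071 ] rot [-1.7990e+02 -6.0000e-02  1.7989e+02] F [0.33 2.02 0.31] w 0.0172 q7 105.9
tool delta [-0.0009  0.0001  0.0073]
turn frac [-0.0034 -0.002  -0.0037]
```

servo_tool --moves "0 0.0004 0.001 -0.003 -0.002 -0.003 1;0 0.0002 0.001 0 0 0 1;0 0 0.001 0 0 0 1"

```text
time_s: 12.22
tool_pos: [0.537, -0.1225, 0.0675]
tool_rot: [-180.0, -0.0, 180.0]
force: [0.6, 0.9, -0.4]
grip_width: 0.0168
```

servo_tool --moves "0 0 0.001 0 0 0 1;0 0 0.0008 0 0 0 1"

```text
time_s: 12.38
tool_pos: [0.5371, -0.1224, 0.0655]
tool_rot: [-180.0, 0.0, 180.0]
force: [1.1, 0.2, -0.7]
grip_width: 0.0169
```

servo_tool --moves "0 0 0.0007 0 0 0 1;0 0 0.0005 0 0 0 1"

```text
time_s: 12.55
tool_pos: [0.5371, -0.1224, 0.0642]
tool_rot: [-180.0, 0.0, 180.0]
force: [0.7, 1.1, -1.0]
grip_width: 0.0169
```

servo_tool --moves "0 0 0.0004 0 0 0 1;0 0 0.0004 0 0 0 1"

```text
time_s: 12.72
tool_pos: [0.5374, -0.1225, 0.064]
tool_rot: [-180.0, 0.0, 180.0]
force: [-0.1, 2.2, 4.1]
grip_width: 0.0171
```

The collar met the bar at z 0.0640 (contact height less 18 mm is 0.0638). A short light press, then ease off and release.

servo_tool --moves "0 0 0.0006 0 0 0 1;0 0 0.0006 0 0 0 1"

```text
time_s: 12.88
tool_pos: [0.5375, -0.1224, 0.064]
tool_rot: [-180.0, 0.0, 180.0]
force: [-1.4, 1.9, 5.7]
grip_width: 0.0172
```

servo_tool --moves "0 0 0 0 0 0 1;0 0 0 0 0 0 1"

```text
time_s: 13.05
tool_pos: [0.5372, -0.1225, 0.0641]
tool_rot: [180.0, 0.0, 180.0]
force: [0.2, 0.6, 1.2]
grip_width: 0.0168
```

```bash
python3 -c "
from h import *
st([.5375,-.1225,.0637])"
```

```text
t 13.05 pos [ 0.5372 -0.1225  0.0641] rot [1.8000e+02 2.0000e-02 1.7998e+02] F [0.19 0.6  1.23] w 0.0168 q7 106.3
tool delta [-0.0003 -0.      0.0004]
turn frac [ 0.0001  0.0007 -0.0006]
```

servo_tool --moves "0 0 0 0 0 0 0.3;0 0 0 0 0 0 0.3;0 0 0 0 0 0 0.3;0 0 -0.0005 0 0 0 0.2"

```text
time_s: 13.38
tool_pos: [0.5358, -0.124, 0.0634]
tool_rot: [-179.9, -0.1, 179.9]
force: [-0.6, -0.1, -0.1]
grip_width: 0.0308
```

```bash
python3 -c "
from h import *
st([.5372,-.1225,.0637])"
```

```text
t 13.38 pos [ 0.5358 -0.124   0.0634] rot [-1.7989e+02 -1.2000e-01  1.7994e+02] F [-0.59 -0.14 -0.15] w 0.0308 q7 106.3
tool delta [-0.0014  0.0015 -0.0003]
turn frac [-0.0039 -0.0043 -0.002 ]
```

Open to 31 mm and force-free. Rise straight up.

servo_tool --moves "-0.001 0.0015 -0.005 -0.003 -0.004 0 0.1;0 0 -0.01 0 0 0 0;0 0 -0.012 0 0 0 0;0 0 -0.015 0 0 0 0;0 0 -0.02 0 0 0 0;0 0 -0.02 0 0 0 0;0 0 -0.02 0 0 0 0;0 0 -0.015 0 0 0 0;0 0 -0.01 0 0 0 0;0 0 0 0 0 0 0;0 0 0 0 0 0 0"

```text
time_s: 14.3
tool_pos: [0.5372, -0.1242, 0.206]
tool_rot: [-179.9, 0.3, 179.8]
force: [-0.7, -0.6, -0.3]
grip_width: 0.0434
```

servo_tool --moves "0 0.02 -0.01 0 0 0 0;0 0.03 -0.005 0 0 0 0;0 0.03 0 0 0 0 0;0 0.03 0 0 0 0 0;0 0.03 0 0 0 0 0;0 0.03 0 0 0 0 0;0 0.02 0 0 0 0 0;0 0.01 0 0 0 0 0;0 0 0 0 0 0 0;0 0 0 0 0 0 0;0 0 0 0 0 0 0"

```text
time_s: 15.22
tool_pos: [0.5329, 0.0789, 0.2117]
tool_rot: [-179.5, -0.5, 179.3]
force: [-0.2, 0.4, 0.3]
grip_width: 0.0438
```

```bash
python3 - <<'E'
from h import *
from cell import env
st()
out=[]
for n,(u0,v0,u1,v1) in(("scene",(200,215,310,305)),("top",(325,180,435,270))):
    c=env.read_camera(n);cv2.imwrite(f"pics/{n}9.png",c["img"][:,:,::-1])
    I=c["img"][v0:v1,u0:u1,::-1];out.append(cv2.resize((255*(I/255.)**.6).astype(np.uint8),(390,320),interpolation=2))
    P=cloud(c);q=P[v0:v1,u0:u1].reshape(-1,3)
    d=np.hypot(q[:,0]-.538,q[:,1]+.1225)<.025
    t=q[d&(q[:,2]>.088)];print(n,"pin top",len(t),t.mean(0),np.percentile(t[:,2],[50,95]))
    for lo in(.055,.07,.088): 
        s=q[d&(q[:,2]>lo)&(q[:,2]<lo+.012)];print(lo,s.mean(0))
    o=load(n+"0")["img"].astype(int);D=np.abs(o-c["img"].astype(int)).sum(2)>90
    cv2.imwrite(f"pics/d{n}9.png",D.astype(np.uint8)*255)
cv2.imwrite("pics/crop9.png",np.hstack(out))
E
```

```text
t 15.22 pos [0.5329 0.0789 0.2117] rot [-179.54   -0.47  179.35] F [-0.22  0.43  0.25] w 0.0438 q7 79.2
turn frac [-0.0158 -0.0166 -0.0226]
scene pin top 82 [ 0.53862838 -0.12233864  0.09560633] [0.09637582 0.09834002]
0.055 [ 0.54314504 -0.12136141  0.06059139]
0.07 [ 0.54368902 -0.12192212  0.0760836 ]
0.088 [ 0.53862838 -0.12233864  0.09560633]
top pin top 56 [ 0.53722431 -0.12114451  0.09746551] [0.09784411 0.1016308 ]
0.055 [ 0.53326219 -0.11463009  0.06126568]
0.07 [ 0.53291259 -0.11798842  0.07664927]
0.088 [ 0.5372874  -0.12099031  0.09684033]
```

View pics/crop9.png

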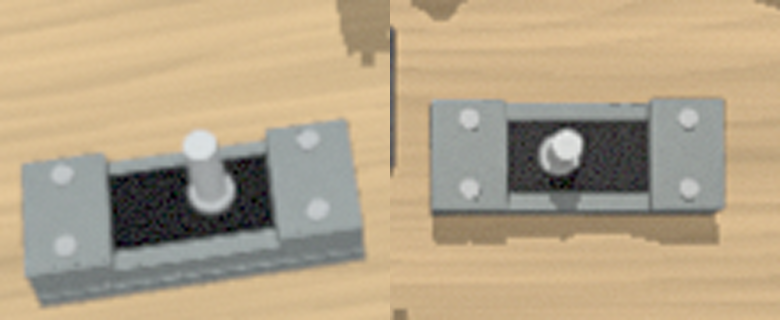

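View pics/scene9.png

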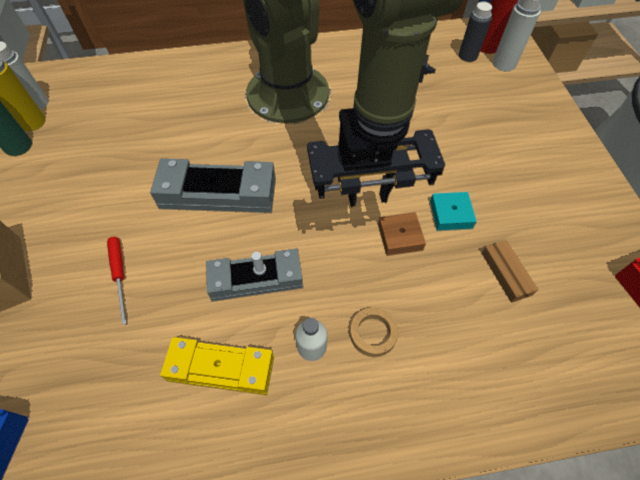

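The pin stands upright in the bar (scene 258,262) with its collar down. Its top is at z ≈ 0.097, as expected when seated, and the other things are where they were. I let the arm settle and hand in.

servo_tool --moves "0 0 0 0 0 0 0;0 0 0 0 0 0 0;0 0 0 0 0 0 0;0 0 0 0 0 0 0"

```text
time_s: 15.65
tool_pos: [0.5337, 0.0734, 0.2124]
tool_rot: [-179.5, -0.4, 178.8]
force: [0.3, 0.7, -0.5]
grip_width: 0.0439
```

```bash
python3 -c "
from h import *
st()
from cell import env
print(env.sign_off())"
```

```text
t 15.65 pos [0.5337 0.0734 0.2124] rot [-179.5    -0.4   178.84] F [ 0.26  0.68 -0.53] w 0.0439 q7 79.3
turn frac [-0.0173 -0.014  -0.0404]
the job is handed in; nothing more can be done
None
```

The pin is seated fully home in the black bar of the small grey jig, upright with its collar on the bar. I let go, moved clear and handed in at about 15.7 s.

- **Slide:** I set the tip down near the +y end of the bar and slid it lightly along the centre line. It dropped into the hole at jig y ≈ +12 mm. The upward force stayed between about 3 and 8 N in the readings after each short move (raw readings topped out at 6.9 N; the pin's weight offsets them by 1–2 N). The force between those readings was not seen. The tool wandered up to about 1.5 mm off the centre line on the flat. It was about 3 mm off (x 0.535 against 0.538) as the nose began to drop in, and I then brought it back.
- **Seating:** The collar met the bar at tool height 0.0640 m, against 0.0638 m expected.
- **Final pictures:** Both cameras put the pin's top at about 0.096–0.098 m, against 0.097 m expected. It looked upright in both views. The other things looked unmoved in the scene picture; I judged that by eye and did not measure it.
- **One disagreement:** The gripper read about 17 mm on the 18 mm grip, which I took as a sensor or pad offset.

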